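# Fit the keyed cover and draw its toggle latch shut

### The job

Pull the aluminium cover out from under the low wooden riser and set it down flat on the bench, let go, then take it again by its black handle and seat it in the blue case with its notch over the orange key. Then hook the latch's wire bail behind the steel keeper on the cover and press the red lever down past centre until it lies flat. Leave the pliers, the roll of tape and the steel flange where they are.

Things in the scene. Friction and masses are not known exactly. Their poses are not given: they have to be found in the camera images.
- case: Blue case with grey latch deck, fixed, 271 mm long (its x -186 to +85), 88 wide, 44 high. Origin: on the bench under the centre of the covered part; z up; x points from latch to key. The cover lies between side walls (inner faces y = -35, +35 mm), flush with their tops. Front stop: inner face x = -70.5, 40 high; far wall: inner face x = +78.
- seat (a point): Where the cover's origin belongs: case (0, 0, 26) mm, at the height of the two ledges it lies on, same yaw as the case, its notch end towards the key. It may be laid in from 0 to +7 mm in x (+2 to +3 is best) and within 3 mm in y; the latch then draws it home to x = 0 against the front stop.
- key (a point): Top of the orange key at case (67, 0, 45) mm: a rib 12 mm wide in y, from x = +54 to +80, as high as the walls. Only the cover's notch fits over it.
- pivot (a point): Axis of the red lever: case x = -115, y = 0, 44 mm above the bench; the axis lies along the case's y.
- lever (a joint): Red lever, 65 mm from axis to tip, 22 to 26 wide, 7 thick. 0 = shut: flat, pointing away from the cover (case -x); 1.57 = straight up; 1.95 = leaning to the cover, at its stop. Stays where left (0.05 N m). Starts at 1.45 to 1.8. With the bail hooked, press its tip from the cover side, back and down (about 5 N); dead centre is near 0.3, below that the bail pulls it shut.
- lever_tip (a point): Middle of the red lever's tip, 60 mm from its axis, half way through its thickness.
- bail (a joint): Angle of the wire bail on the lever. Its hinge on the lever lies in the case frame at x = -115 - 24 cos(lever - 0.436), z = 44 + 24 sin(lever - 0.436) mm. Its rise above the case's +x axis is 0.18 + bail - lever (rad). It swings freely and falls to either side; it starts thrown back, away from the cover, leaning on its stop (3.5), rising 105 to 130 degrees.
- bail_bar (a point): Middle of the bail's cross bar: round, 10 mm in diameter (black ends 11), 47 mm long, along the case's y, 88 mm from the bail's hinge. The legs are 5 mm wires at y = -17 and +17 mm; the bar's ends stick out 4 mm beyond and can be pinched lengthwise (47 mm), turning in the grip. The loop is sprung: it stretches up to 7 mm at 4 N/mm.
- cover: Aluminium cover, loose, 0.3 kg: a plate 140 x 62 x 18 mm with a steel keeper and black handle on top. Origin: centre of its underside; z up; x from keeper end (-70) to notch end (+70). The notch is 18 mm wide (y), x = +46 to +70, right through. It starts flat on the bench, its keeper end sticking about 50 mm out of the riser; there it can be taken across its 62 mm width.
- handle (a point): Middle of the cover's black handle rib: 36 mm long along the cover's x, 12 thick in y, from 18 to 37 mm above the cover's underside; the point lies at cover (6, 0, 28) mm.
- keeper (a point): Point on the keeper's rear face (towards the notch) at cover (-53, 0, 24) mm: a steel lip 22 mm wide in y, 6 thick, up to 33 mm above the cover's underside, its top leaning 2 mm over the point towards the notch. Hooked, the bar's axis is about 5 mm to the +x side of the point, within 6 mm of its height. With the lever at 1.95 the bar comes down some 17 mm beyond its final place.
- riser: Low wooden riser, fixed, 120 deep (x), 104 wide, 50 high, open at its -x side; roof underside 44 mm up, inner width 92. Origin: centre of its foot. Its mouth is at x = -60.
- pliers: Red pliers, 185 mm long, lying, loose. Leave alone.
- tape: Black roll of electrical tape, 62 mm across, 19 high, loose. Leave alone.
- flange: Grey steel flange, 64 mm across, 30 high, loose. Leave alone.

How it is judged:
On the way, in this order (a step that is already met when the one before it is completed fails the run):
1. the cover is drawn out from under the riser and lies flat on the bench, let go ((x of cover in the frame of riser below -0.115 m or y of cover in the frame of riser below -0.11 m or y of cover in the frame of riser above 0.11 m) and height (world z) of cover between -0.004 and 0.005 m and angle between cover's own z axis and vertical below 0.06 rad and contact force between the fingers and cover below 0.3 N), for 0.2 s.
2. the cover lies in the case, its notch over the key (x of cover in the frame of case between -0.004 and 0.011 m and y of cover in the frame of case between -0.005 and 0.005 m and z of cover in the frame of case between 0.022 and 0.029 m and angle between cover's own z axis and vertical below 0.06 rad), for 0.1 s.
3. the bail's bar is down behind the keeper while the lever is still up (x of bail_bar in the frame of keeper between 0.002 and 0.027 m and z of bail_bar in the frame of keeper between -0.006 and 0.007 m and value of joint lever above 0.7 rad), for 0.1 s.
At the end, for the whole second after the job is handed in: Lever flat (within 0.1 rad of shut); bail bar behind the keeper (axis 2 to 10 mm behind the keeper point, within 6 mm of its height); cover level on its ledges (z within 3 mm, y within 5 mm), within 2.5 mm of the front stop, at rest and released (value of joint lever below 0.1 rad and x of bail_bar in the frame of keeper between 0.002 and 0.01 m and z of bail_bar in the frame of keeper between -0.006 and 0.007 m and x of cover in the frame of case between -0.004 and 0.0025 m and y of cover in the frame of case between -0.005 and 0.005 m and z of cover in the frame of case between 0.022 and 0.029 m and angle between cover's own z axis and vertical below 0.06 rad and linear speed of cover below 0.01 m/s); the robot touches nothing.
It fails at once if pliers, tape or flange pushed more than 25 mm (distance of any of pliers, tape, flange from where it was at the start of the episode above 0.025 m).
It also fails if it takes over 64 s, if anything falls off the work surface, if the arm or the gripper's body presses on something with over 40 N, if the wrist force passes 120 N, or if a joint passes its speed limit or range.

### The arm

A 7-joint arm with a two-finger parallel gripper is mounted at the origin on the work surface; the furniture and walls round the work are solid. World frame = base frame: x ahead of the robot, y to its left, z up, the work surface at z = 0. Lengths are in m, angles in rad, forces in N, time in s.
With the tool pointing down it reaches from about 0.35 to 0.9 m from the base axis. Payload 8.1 kg.
Tool frame: the origin (TCP) lies on the centre line of the jaws, within the pads' length; the fingertips stand 19 mm ahead of it and the grasp point (between the pads) is the TCP (r.tcp_to_tips is the distance from the TCP to the fingertips, in m); z points along the fingers, y is the line along which they close (so a half turn about z gives the same grasp; the last joint's range is limited). The gripper opens to 85 mm and grips with 20 to 120 N. Pads are 22 mm wide; open, the fingers measure 114 mm over their backs; the gripper's body (76 mm by 85 mm) begins 54 mm behind the grasp point. The pads swing forward as they close: fully open they stand 13 mm farther back than shut.
Start: joints at [1.054, 0.434, 0.025, 1.573, -0.012, 1.134, -0.075], TCP at [0.251, -0.572, 0.25] pointing down, gripper open.
Joint ranges: [-2.62, 2.62], [-0.44, 2.09], [-1.27, 1.32], [0.08, 2.57], [-1.32, 4.46], [0.12, 2], [-2.74, 2.74]. Speed limits (rad/s): [2.22, 2.22, 3.01, 3.01, 3.14, 3.14, 3.14].

### API

Orientations are given as a unit quaternion [w, x, y, z].
In Python, from workcell import r gives the robot as it stands.
- The arm moves only by the tool step_arm, never from a script. Its argument "series" is a list of rows, each a list of 6 numbers: the shift along the tool's x, y, z normalised to -1 to 1, where 1 is 0.2 m, then the turn, a rotation vector about the tool's x, y, z normalised to -1 to 1, where 1 is 360 degrees. In form: [[dx, dy, dz, wx, wy, wz], ...]. A call has 1 to 12 rows; each row shifts and turns the commanded pose from where the row before left it, along the tool's axes as they then stand; what a row does not reach is not made up. A row lasts 1/12 s, in which the tool goes at most 41.7 mm and 7.16 degrees, less where a joint would pass 70% of its speed; a pose out of reach is approached as far as the arm can. A call with a number of a shift or a turn outside -1 to 1 is refused whole. A call with a gripper value outside its range is refused whole. "claw" is the gripper's target within -1 to 1 (fully open at 1, half-way at 0, shut at -1), set as the call begins (left out, the last holds). The fingers move at their own pace and stop on an object; "newtons" is the grip in N (left out, the last holds). Time passes only in rows, so rows that do not move let the fingers close. It gives the time, the measured TCP pose, the force, the opening and the grip force at its end, in the units of the state.
- r.observe(): the state, without advancing time (a new reading comes with each control period).
- r.capture(name): name is "scene" or "side" or "wrist"; returns a dict with "img" (384x512x3 uint8, red, green, blue), "fov_y" (degrees; the focal length in pixels is half the picture's height over the tangent of half this angle, whatever the lens; pixels are square), "cx", "cy" (the principal point, pixels), "pose" (4x4, takes a point from camera to world coordinates); the wrist camera has in their place "T_tool_cam" (4x4, takes a point from camera to tool coordinates, whose origin is the TCP and whose axes are the flange's). Camera axes: x right, y down, z forward; pixel columns grow to the right and rows downward; lengths in m; the calibration is good to about 2 mm. A picture is of the moment at which its call begins: read the wrist's pose just before it. There is no depth.
- r.close_job(): hands the job in; it is judged then, once.
The state is a dict: "t": time; "joint_pos": joint angles; "joint_vel": joint speeds; "tau": joint torques, N m; "eef_pos": TCP position; "tool_rot": TCP orientation; "wrist_force": force on the tool from outside, world axes, zero at the start; "wrist_torque": the same for the moment, N m; "finger_gap": finger opening in m; "finger_force": force on a finger pad.
Only numpy, scipy, OpenCV 4.12 (cv2) and the standard library are available. Lean on these libraries where they do the work, as an engineer would, in place of code of your own. Each camera call takes 0.05 s, during which the arm holds its last target. There are 200 camera calls.

## Working session

There is one attempt and no reset: what is moved stays moved. The work goes in short steps, Python scripts to look and compute and a tool call to move; the robot and the scene stay as the last step left them, time stands still between calls to the robot, and variables do not carry over. Pictures are saved under pics/ and viewed, at most 12 in all, crops included, and the job is handed in when it is done.

Besides the shell and the picture viewer there is one more tool, called after "Call:" as name(argument=value, ...), one argument or row to a line, values as JSON. step_arm: Moves the arm, as the interface text tells. Its arguments: {"type":"object","properties":{"series":{"type":"array"},"claw":{"type":"number"},"newtons":{"type":"number"}},"required":["series"]}

```bash
ls; mkdir -p pics; python3 - <<'E'
from workcell import r
import cv2,pickle
o=r.observe();print(o)
d={}
for n in ("scene","side"):
    c=r.capture(n);d[n]=c;cv2.imwrite(f"pics/{n}0.png",cv2.cvtColor(c["img"],cv2.COLOR_RGB2BGR));print(n,c["fov_y"],c["cx"],c["cy"],c["pose"].tolist())
o=r.observe();c=r.capture("wrist");d["wrist"]=c;d["o"]=o;print(c["T_tool_cam"],c["fov_y"])
pickle.dump(d,open("d0.pkl","wb"))
E
```

```text
pics
{'t': 0.0, 'joint_pos': array([ 1.05441341,  0.43521191,  0.02496804,  1.5741172 , -0.01160585,
        1.13398014, -0.07510137]), 'joint_vel': array([ 0.00015591, -0.00088686, -0.00215313, -0.00130728, -0.00057907,
       -0.00097922,  0.00066878]), 'tau': array([-1.39392643e-03, -6.70482159e+01,  1.02458317e+00, -3.16214275e+01,
        1.55105215e-02,  1.24719104e-02, -3.95397251e-05]), 'eef_pos': array([ 0.25105863, -0.57183437,  0.24952498]), 'tool_rot': array([-7.52286746e-04,  9.78681019e-01,  2.05384630e-01, -2.26959955e-04]), 'wrist_force': array([0.64189271, 0.03968055, 0.29662107]), 'wrist_torque': array([-0.00634041,  0.00860798, -0.00663528]), 'finger_force': 0.0, 'finger_gap': 0.08589394149420071}
scene 55.023739310035566 252.25994557752446 194.4315868854082 [[-0.6443946985607666, -0.5858643302445349, 0.4914452757061575, -0.02048791946945449], [-0.7645645046841794, 0.5053992899663522, -0.40001584453436656, 0.4210308333792523], [-0.014021078553881638, -0.6335097033579119, -0.7736076945762342, 0.9076855632569937], [0.0, 0.0, 0.0, 1.0]]
side 55.46199372504776 261.13756349419566 189.63001189764847 [[0.9995877534297588, -0.022975014318601508, -0.017218359686911686, 0.5378783916049981], [0.0070797040300209, -0.38395430676380843, 0.9233249526078946, -0.9267420943860257], [-0.027824467364086513, -0.9230662159534295, -0.3836333666162545, 0.4486903800506662], [0.0, 0.0, 0.0, 1.0]]
[[-1.50308441e-03 -9.61836353e-01 -2.73621216e-01  6.98811956e-02]
 [ 9.99998784e-01 -1.33186234e-03 -8.11519535e-04  9.33436049e-04]
 [ 4.16123197e-04 -2.73622103e-01  9.61837186e-01 -1.23573728e-01]
 [ 0.00000000e+00  0.00000000e+00  0.00000000e+00  1.00000000e+00]] 62.898162998598515
```

View pics/scene0.png

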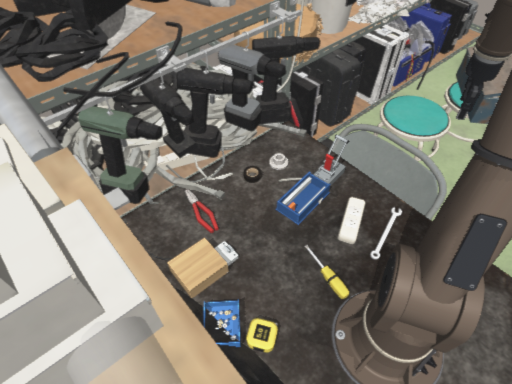

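View pics/side0.png

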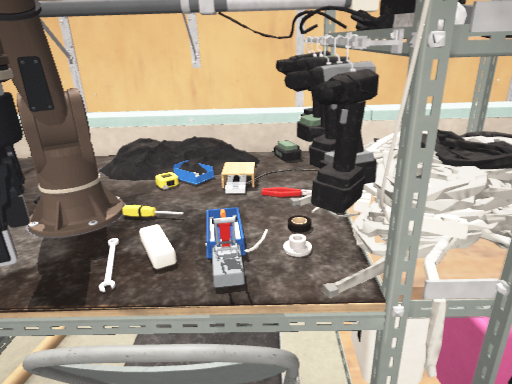

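The scene view shows the riser near (200,265) with the cover's end at (228,252), and the case around (310,195). The side view shows the case near (226,245) and the riser mouth at (236,180). Next I'll enlarge these.

```bash
cat > h.py <<'E'
import numpy as np,cv2,pickle
from scipy.spatial.transform import Rotation as R
def Tq(p,q):
    T=np.eye(4);T[:3,:3]=R.from_quat([q[1],q[2],q[3],q[0]]).as_matrix();T[:3,3]=p;return T
def cam(c,o=None):
    P=c["pose"] if "pose" in c else Tq(o["eef_pos"],o["tool_rot"])@c["T_tool_cam"]
    f=192/np.tan(np.radians(c["fov_y"])/2);return P,f,c.get("cx",256),c.get("cy",192)
def ray(C,u,v):
    P,f,cx,cy=C;d=P[:3,:3]@np.array([(u-cx)/f,(v-cy)/f,1]);return P[:3,3],d/np.linalg.norm(d)
def atz(C,u,v,z):
    p,d=ray(C,u,v);return p+d*(z-p[2])/d[2]
def tri(rays):
    A=np.zeros((3,3));b=np.zeros(3)
    for p,d in rays:
        M=np.eye(3)-np.outer(d,d);A+=M;b+=M@p
    x=np.linalg.solve(A,b);return x,[np.linalg.norm((np.eye(3)-np.outer(d,d))@(x-p)) for p,d in rays]
def proj(C,X):
    P,f,cx,cy=C;q=np.linalg.inv(P)@np.append(X,1);return np.array([cx+f*q[0]/q[2],cy+f*q[1]/q[2]])
def crop(img,x,y,w,h,s):
    a=cv2.resize(img[y:y+h,x:x+w],None,fx=s,fy=s,interpolation=cv2.INTER_CUBIC)
    return cv2.cvtColor(a,cv2.COLOR_RGB2BGR)
E
python3 - <<'E'
from h import *
d=pickle.load(open("d0.pkl","rb"));print(d["wrist"].get("cx"),d["wrist"].get("cy"))
s=d["scene"]["img"];t=d["side"]["img"]
top=np.hstack([crop(s,160,225,100,75,4),crop(s,265,130,100,75,4)])
bot=np.hstack([crop(t,190,150,100,75,4),crop(t,185,200,80,95,4)[:300] if 0 else cv2.resize(crop(t,185,200,100,95,4),(400,380))[:300]])
cv2.imwrite("pics/c1.png",np.vstack([top,bot]))
cs,ct=cam(d["scene"]),cam(d["side"])
print("riser mouth-ish",atz(cs,228,252,.018),atz(ct,236,185,.018))
print("case",atz(cs,305,197,.044),atz(ct,226,225,.044))
E
```

```text
256.7995419160328 189.52558643347376
riser mouth-ish [0.43104434 0.14464158 0.018     ] [0.43809516 0.15308464 0.018     ]
case [ 0.41706706 -0.13910226  0.044     ] [ 0.43840599 -0.16488987  0.044     ]
```

View pics/c1.png

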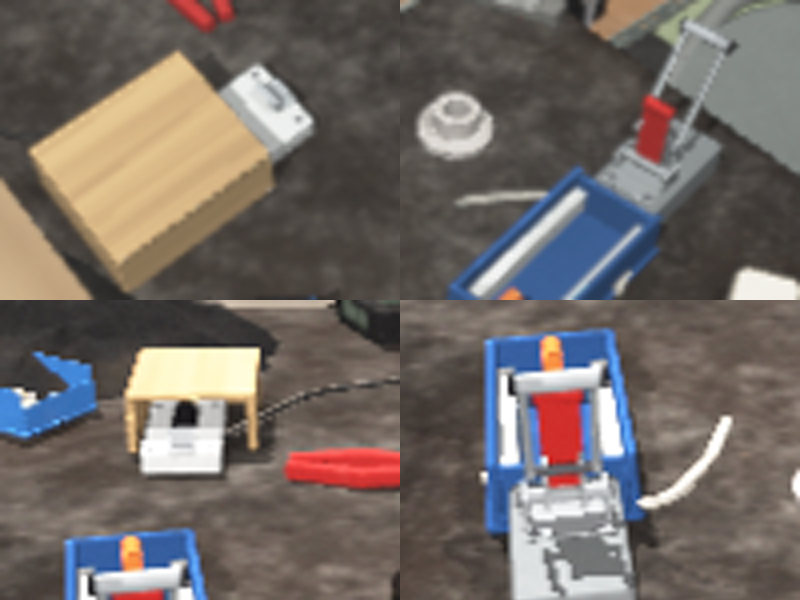

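Crop shows the riser roof corners at scene (30,150),(180,52),(272,160),(122,258) in crop pixels, with cover end corners at (258,65),(313,128). The case rim's far corners are at side crop (485,335),(612,330). The bail stands thrown back behind the red lever.

```bash
python3 - <<'E'
from h import *
np.set_printoptions(precision=4,suppress=True)
d=pickle.load(open("d0.pkl","rb"));S,T=cam(d["scene"]),cam(d["side"])
a=lambda u,v:(160+u/4-.4,225+v/4-.4)
for n,u,v,z in [("rA",30,150,.05),("rB mouth",180,52,.05),("rC mouth",272,160,.05),("rD",122,258,.05),("cover far",258,65,.018),("cover near",313,128,.018)]:
    print(n,atz(S,*a(u,v),z))
b=lambda u,v:(190+u/4-.4,150+(v-300)/4-.4)
for n,u,v,z in [("roofL",128,391,.05),("roofR",260,390,.05),("roof back L",142,348,.05),("back R",260,348,.05),("covL",142,455,.018),("covR",222,455,.018)]:
    print("side",n,atz(T,*b(u,v),z))
e=lambda u,v:(185+(u-400)/4-.4,200+(v-300)/4-.4)
for n,u,v,z in [("far L",486,338,.044),("far R",612,331,.044),("front R",637,505,.044),("front L",488,520,.044),("deckL",510,490,.044),("barL",510,387,.12),("barR",605,380,.12)]:
    print("side",n,atz(T,*e(u,v),z))
g=lambda u,v:(265+(u-400)/4-.4,130+v/4-.4)
for n,u,v,z in [("front far",580,170,.044),("front near",660,215,.044),("deck back",720,150,.044),]:
    print("scene",n,atz(S,*g(u,v),z))
x,e1=tri([ray(S,*g(655,97)),ray(T,*e(559,390))]);print("levertip",x,e1)
x,e1=tri([ray(S,*g(708,32)),ray(T,*e(557,381))]);print("bar",x,e1)
x,e1=tri([ray(S,*g(512,293)),ray(T,*e(551,342))]);print("key",x,e1)
E
```

```text
rA [0.4949 0.2947 0.05  ]
rB mouth [0.4927 0.1757 0.05  ]
rC mouth [0.3857 0.1784 0.05  ]
rD [0.3925 0.2913 0.05  ]
cover far [0.4669 0.1309 0.018 ]
cover near [0.402 0.133 0.018]
side roofL [0.3908 0.1864 0.05  ]
side roofR [0.4979 0.1812 0.05  ]
side roof back L [0.3912 0.2976 0.05  ]
side back R [0.4953 0.2895 0.05  ]
side covL [0.4059 0.127  0.018 ]
side covR [0.4686 0.1232 0.018 ]
side far L [ 0.3783 -0.0754  0.044 ]
side far R [ 0.4594 -0.069   0.044 ]
side front R [ 0.4863 -0.2797  0.044 ]
side front L [ 0.4109 -0.2911  0.044 ]
side deckL [ 0.4184 -0.2625  0.044 ]
side barL [ 0.4283 -0.2916  0.12  ]
side barR [ 0.4744 -0.2863  0.12  ]
scene front far [ 0.4793 -0.2226  0.044 ]
scene front near [ 0.4058 -0.2353  0.044 ]
scene deck back [ 0.4213 -0.323   0.044 ]
levertip [ 0.4531 -0.272   0.1093] [np.float64(0.0038132420084069437), np.float64(0.0038132420084068686)]
bar [ 0.4578 -0.3269  0.1415] [np.float64(0.0015590446703632227), np.float64(0.001559044670363416)]
key [ 0.4227 -0.0927  0.0485] [np.float64(0.00023112228091880845), np.float64(0.0002311222809187347)]
```

Call:
step_arm(
  series=[
    [0,0,0,0,0,-0.0189],
    [0,0,0,0,0,-0.0189],
    [0,0,0,0,0,-0.0189],
    [0,0,0,0,0,-0.0189],
    [0,0,0,0,0,-0.0189],
    [0,0,0,0,0,-0.0189],
    [0,0,0,0,0,-0.0189],
    [0,0,0,0,0,-0.0189],
    [0,0,0,0,0,-0.0189],
    [0,0,0,0,0,-0.0189],
    [0,0,0,0,0,-0.0189],
  ],
  claw=1,
)

```text
t: 1.07
eef_pos: [0.2511, -0.5721, 0.25]
tool_rot: [-0.0, 0.65, 0.76, 0.0]
wrist_force: [-0.2, 0.1, 0.4]
finger_gap: 0.0854
finger_force: 0.0
```

Call:
step_arm(
  series=[
    [0.154,0.099,0,0,0,0],
    [0.154,0.099,0,0,0,0],
    [0.154,0.099,0,0,0,0],
    [0.154,0.099,0,0,0,0],
    [0.154,0.099,0,0,0,0],
    [0.154,0.099,0,0,0,0],
    [0.154,0.099,0,0,0,0],
    [0.154,0.099,0,0,0,0],
    [0.154,0.099,0,0,0,0],
    [0.154,0.099,0,0,0,0],
    [0.154,0.099,0,0,0,0],
    [0.154,0.099,0,0,0,0],
  ],
)

```text
t: 2.07
eef_pos: [0.4315, -0.1698, 0.2504]
tool_rot: [0.0, 0.653, 0.758, -0.0]
wrist_force: [0.8, 0.6, -0.4]
finger_gap: 0.0857
finger_force: 0.0
```

Call:
step_arm(
  series=[
    [0,0,0,0,0,0],
    [0,0,0,0,0,0],
    [0,0,0,0,0,0],
  ],
)

```text
t: 2.32
eef_pos: [0.431, -0.1718, 0.2501]
tool_rot: [-0.0, 0.652, 0.758, -0.0]
wrist_force: [0.1, -1.2, 0.4]
finger_gap: 0.0852
finger_force: 0.0
```

```bash
cat >> h.py <<'E'
def look(name):
    from workcell import r
    o=r.observe();c=r.capture("wrist");pickle.dump((c,o),open(name+".pkl","wb"))
    cv2.imwrite(f"pics/{name}.png",cv2.cvtColor(c["img"],cv2.COLOR_RGB2BGR));print(o["t"],o["eef_pos"],yaw(o),o["joint_pos"].round(2));return c,o
def yaw(o):
    M=Tq(o["eef_pos"],o["tool_rot"]);return np.degrees(np.arctan2(M[1,0],M[0,0]))
def go(p,y=None):
    "shift in tool units (1=0.2m) and wz to reach p,yaw deg"
    from workcell import r
    o=r.observe();M=Tq(o["eef_pos"],o["tool_rot"])
    print("t",o["t"],"tcp",o["eef_pos"].round(4),"yaw",yaw(o).round(2),"shift",(M[:3,:3].T@(np.array(p)-M[:3,3])/.2).round(4),"wz",None if y is None else round(-(y-yaw(o))/360,4))
E
python3 -c "
from h import *
look('w1')"
```

```text
2.3167 [ 0.43101064 -0.17184864  0.25014022] 98.56522035102785 [ 0.69  0.22 -0.5   1.92  0.12  1.04  0.29]
```

View pics/w1.png

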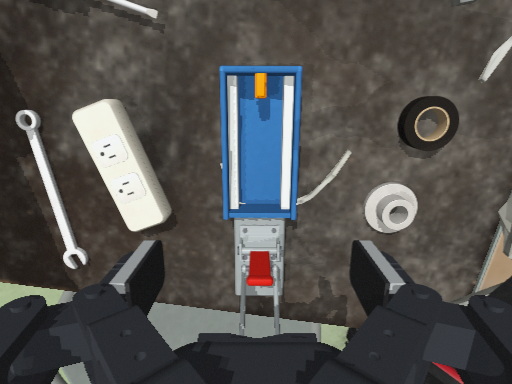

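Wrist view: the case rim corners are at about (220,67), (301,67), (222,218) and (297,218). The key is at (261,73–98), the red lever tip at (260,283), and the bail's legs run down past (243,330)/(277,330).

```bash
python3 - <<'E'
from h import *
np.set_printoptions(precision=4,suppress=True)
c,o=pickle.load(open("w1.pkl","rb"));W=cam(c,o)
img=c["img"].astype(int);blue=((img[...,2]>img[...,0]+60)&(img[...,2]>100)).astype(np.uint8)
ys,xs=np.nonzero(blue[50:235,200:320]);print("rect",xs.min()+200,xs.max()+200,ys.min()+50,ys.max()+50)
h=img[...,0]-img[...,2];
m=((img[...,0]>200)&(img[...,1]>90)&(img[...,1]<190)&(img[...,2]<80))
ys,xs=np.nonzero(m);k=(ys<110);print("key",xs[k].min(),xs[k].max(),ys[k].min(),ys[k].max(),xs[k].mean(),ys[k].mean())
kp=atz(W,xs[k].mean(),(ys[k].min()+ys[k].max())/2+.5,.045);print(kp)
L=[]
for v in range(80,215,5):
    xx=np.nonzero(blue[v,200:320])[0]+200; L.append((v,xx.min(),xx.max()))
A=[(atz(W,a,v,.044)+atz(W,b+1,v,.044))/2 for v,a,b in L]
A=np.array(A);wd=[np.linalg.norm(atz(W,a,v,.044)-atz(W,b+1,v,.044)) for v,a,b in L];print("width",np.median(wd))
for s in (0,1):
    B=np.array([atz(W,[a,b+1][s],v,.044) for v,a,b in L]);p=np.polyfit(B[:,1],B[:,0],1);print("edge yaw",90-np.degrees(np.arctan(p[0])),np.polyval(p,[-.08,-.22]))
for u,v in [(220,67),(301,67),(222,218),(297,218)]: print(atz(W,u,v,.044))
# lever tip
d=pickle.load(open("d0.pkl","rb"));S,T=cam(d["scene"]),cam(d["side"])
print(tri([ray(S,265+255/4-.4,130+97/4-.4),ray(T,185+159/4-.4,200+90/4-.4),ray(W,260,284)]))
print(tri([ray(S,265+255/4-.4,130+97/4-.4),ray(W,260,284)]))
E
```

```text
rect 219 301 66 219
key 255 265 73 97 259.89494163424126 84.68093385214007
[ 0.4223 -0.0895  0.045 ]
width 0.08144705597622984
edge yaw 98.26199531807735 [0.3806 0.401 ]
edge yaw 98.29879964480611 [0.4628 0.4832]
[ 0.381  -0.0781  0.044 ]
[ 0.4597 -0.0664  0.044 ]
[ 0.4015 -0.2352  0.044 ]
[ 0.4846 -0.2228  0.044 ]
(array([ 0.4517, -0.2712,  0.1093]), [np.float64(0.0049244206130288504), np.float64(0.0028663025359464073), np.float64(0.002326004031152524)])
(array([ 0.4481, -0.2601,  0.1244]), [np.float64(0.0010559329772846058), np.float64(0.001055932977284464)])
```

Call:
step_arm(
  series=[
    [0,0,0,0,0,0.0147],
    [0,0,0,0,0,0.0147],
    [0.136,-0.002,0.025,0,0,0],
    [0.136,-0.002,0.025,0,0,0],
    [0.136,-0.002,0.025,0,0,0],
    [0.136,-0.002,0.025,0,0,0],
    [0.136,-0.002,0.025,0,0,0],
    [0.136,-0.002,0.025,0,0,0],
    [0.136,-0.002,0.025,0,0,0],
    [0.136,-0.002,0.025,0,0,0],
    [0.136,-0.002,0.025,0,0,0],
    [0.136,-0.002,0.025,0,0,0],
  ],
)

```text
t: 3.37
eef_pos: [0.4372, 0.1, 0.2]
tool_rot: [0.0, 0.721, 0.693, -0.0]
wrist_force: [0.3, 0.5, 0.7]
finger_gap: 0.0853
finger_force: 0.0
```

Call:
step_arm(
  series=[
    [0,0,0,0,0,0],
    [0,0,0,0,0,0],
    [0,0,0,0,0,0],
  ],
)

```text
t: 3.62
eef_pos: [0.4372, 0.0989, 0.2001]
tool_rot: [0.0, 0.72, 0.694, -0.001]
wrist_force: [0.1, -0.8, 0.6]
finger_gap: 0.0855
finger_force: 0.0
```

```bash
python3 -c "
from h import *
look('w2')"
```

```text
3.6167 [0.43715063 0.09888837 0.20009239] 87.85474943460088 [ 0.18  0.27 -0.63  2.01  0.2   0.92 -0.59]
```

View pics/w2.png

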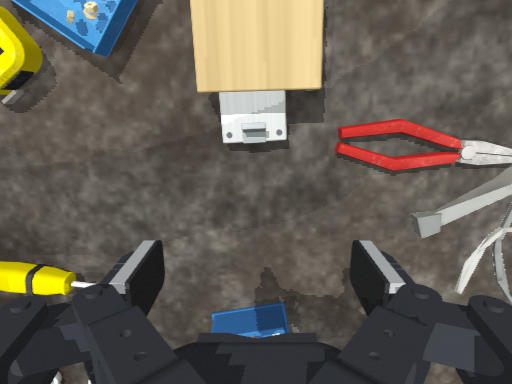

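The cover end lies at (222,138)–(286,138), with the riser mouth at v≈92 and the pliers' nearest tip at (338,150).

```bash
python3 - <<'E'
from h import *
np.set_printoptions(precision=4,suppress=True)
c,o=pickle.load(open("w2.pkl","rb"));W=cam(c,o)
for n,u,v,z in [("L",222,137,.018),("R",286,137,.018),("Lm",220,95,.018),("Rm",287,95,.018),("pliers",337,145,.005),("keepL",242,124,.033),("keepR",267,124,.033),("mouthL",197,92,.05),("mouthR",322,88,.05)]: print(n,atz(W,u,v,z))
d=pickle.load(open("d0.pkl","rb"));S=cam(d["scene"]);T=cam(d["side"])
a=lambda u,v:(160+u/4-.4,225+v/4-.4);b=lambda u,v:(190+u/4-.4,150+(v-300)/4-.4)
print(tri([ray(S,*a(313,128)),ray(W,222,137)]),tri([ray(S,*a(258,65)),ray(W,286,137)]))
print(tri([ray(S,*a(272,160)),ray(W,197,92)]))
E
```

```text
L [0.4055 0.1347 0.018 ]
R [0.4673 0.1323 0.018 ]
Lm [0.4063 0.1735 0.018 ]
Rm [0.4687 0.1711 0.018 ]
pliers [0.52   0.1207 0.005 ]
keepL [0.4262 0.1473 0.033 ]
keepR [0.4489 0.1464 0.033 ]
mouthL [0.391  0.1761 0.05  ]
mouthR [0.4949 0.1752 0.05  ]
(array([0.4045, 0.1329, 0.0135]), [np.float64(0.0013923919367335664), np.float64(0.0013923919367335995)]) (array([0.467 , 0.1317, 0.0184]), [np.float64(0.0007201441201296717), np.float64(0.0007201441201297569)])
(array([0.3895, 0.1762, 0.0421]), [np.float64(6.684080007720694e-05), np.float64(6.684080007719696e-05)])
```

Call:
step_arm(
  series=[
    [0.026,-0.001,0.08,0,0,0],
    [0.026,-0.001,0.08,0,0,0],
    [0.026,-0.001,0.08,0,0,0],
    [0.026,-0.001,0.08,0,0,0],
    [0.026,-0.001,0.08,0,0,0],
    [0.026,-0.001,0.08,0,0,0],
    [0.026,-0.001,0.08,0,0,0],
    [0.026,-0.001,0.08,0,0,0],
    [0.026,-0.001,0.08,0,0,0],
    [0.026,-0.001,0.08,0,0,0],
    [0,0,0.038,0,0,0],
    [0,0,0.037,0,0,0],
  ],
)

```text
t: 4.67
eef_pos: [0.4371, 0.1512, 0.0247]
tool_rot: [0.0, 0.72, 0.694, -0.0]
wrist_force: [1.2, 0.7, 0.8]
finger_gap: 0.0854
finger_force: 0.0
```

Call:
step_arm(
  series=[
    [0,0,0,0,0,0],
    [0,0,0,0,0,0],
    [0,0,0,0,0,0],
    [0,0,0,0,0,0],
    [0,0,0,0,0,0],
    [0,0,0,0,0,0],
  ],
  claw=-1,
  newtons=40,
)

```text
t: 5.17
eef_pos: [0.437, 0.1517, 0.0262]
tool_rot: [0.001, 0.72, 0.694, -0.0]
wrist_force: [-2.2, -3.0, 7.4]
finger_gap: 0.0607
finger_force: 42.5
```

Call:
step_arm(
  series=[
    [-0.03,0,0,0,0,0],
    [-0.055,0,0,0,0,0],
    [-0.055,0,0,0,0,0],
    [-0.055,0,0,0,0,0],
    [-0.055,0,0,0,0,0],
    [-0.055,0,0,0,0,0],
    [-0.055,0,0,0,0,0],
    [-0.055,0,0,0,0,0],
    [-0.055,0,0,0,0,0],
    [-0.055,0,0,0,0,0],
    [-0.03,0,0,0,0,0],
    [0,0,0,0,0,0],
  ],
)

```text
t: 6.17
eef_pos: [0.4341, 0.0401, 0.0262]
tool_rot: [0.001, 0.72, 0.694, 0.001]
wrist_force: [1.2, -0.2, 9.5]
finger_gap: 0.0609
finger_force: 43.9
```

Call:
step_arm(
  series=[
    [0,0,0,0,0,0],
    [0,0,0,0,0,0],
    [0,0,0,0,0,0],
    [0,0,0,0,0,0],
    [0,0,0,0,0,0],
    [0,0,0,0,0,0],
    [0,0,0,0,0,0],
  ],
  claw=1,
)

```text
t: 6.75
eef_pos: [0.4328, 0.0416, 0.0252]
tool_rot: [-0.0, 0.719, 0.695, -0.0]
wrist_force: [0.2, -0.3, 0.1]
finger_gap: 0.0852
finger_force: 0.0
```

Call:
step_arm(
  series=[
    [0,0,-0.1,0,0,0],
    [0,0,-0.15,0,0,0],
    [0,0,-0.15,0,0,0],
    [0,0,-0.15,0,0,0],
    [0,0,-0.1,0,0,0],
    [0,0,0,0,0,0],
    [0,0,0,0,0,0],
  ],
)

```text
t: 7.33
eef_pos: [0.4335, 0.0415, 0.1561]
tool_rot: [0.001, 0.72, 0.694, 0.001]
wrist_force: [-0.5, 0.3, -0.0]
finger_gap: 0.0857
finger_force: 0.0
```

```bash
python3 -c "
from h import *
look('w3')"
```

```text
7.3333 [0.43350471 0.04154089 0.15609713] 87.94038061343834 [ 0.31  0.32 -0.65  2.09  0.27  0.81 -0.53]
```

View pics/w3.png

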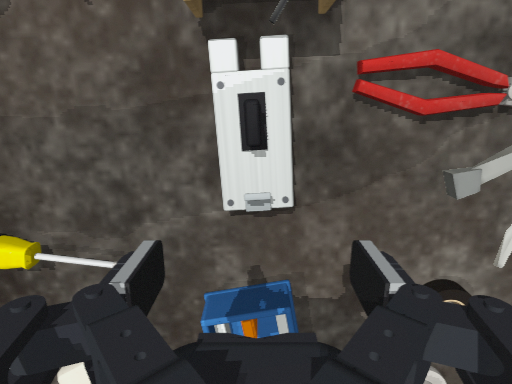

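The cover lies free on the bench with its notch end up the picture: corners (208,39), (289,36), (223,210), (294,208) and handle around (253,122).

```bash
python3 - <<'E'
from h import *
np.set_printoptions(precision=4,suppress=True)
c,o=pickle.load(open("w3.pkl","rb"));W=cam(c,o)
g=c["img"].max(2)
m=(c["img"].min(2)>150).astype(np.uint8);m[:30]=0;m[215:]=0;m[:,:200]=0;m[:,305:]=0
n,l,s,_=cv2.connectedComponentsWithStats(m);i=1+np.argmax(s[1:,4]);print(s[i])
p=np.argwhere(l==i)[:,::-1].astype(np.float32);print(cv2.boxPoints(cv2.minAreaRect(p)))
K=[atz(W,u,v,.018) for u,v in [(208,39),(289,36),(223,210),(294,208)]];print(np.array(K))
nc=(K[0]+K[1])/2;kc=(K[2]+K[3])/2;d=nc-kc;print("len",np.linalg.norm(d),"yaw",np.degrees(np.arctan2(d[1],d[0])),"centre",(nc+kc)/2,"handle",kc+d*76/140)
hm=(g<60).astype(np.uint8);hm[:90]=0;hm[155:]=0;hm[:,:232]=0;hm[:,275:]=0
ys,xs=np.nonzero(hm);print(xs.min(),xs.max(),ys.min(),ys.max())
for z in(.018,.037):print(z,atz(W,(xs.min()+xs.max())/2,(ys.min()+ys.max())/2,z))
h=kc+d*76/140;u=d/np.linalg.norm(d);w=np.array([-u[1],u[0],0])
for zz in(.018,.037):
  print([proj(W,np.array([h[0],h[1],zz])+a*u*.018+b*w*.006).round(1) for a,b in((1,1),(1,-1),(-1,1),(-1,-1))])
E
```

```text
[  208    35    85   176 10234]
[[207.3824  39.4269]
 [286.7616  34.3057]
 [297.9471 207.6808]
 [218.5678 212.8021]]
[[0.4016 0.1565 0.018 ]
 [0.4634 0.1563 0.018 ]
 [0.4038 0.0183 0.018 ]
 [0.4665 0.0177 0.018 ]]
len 0.13845690537457048 yaw 91.09558177065715 centre [0.4338 0.0872 0.018 ] handle [0.4337 0.0931 0.018 ]
239 266 93 150
0.018 [0.433  0.0937 0.018 ]
0.037 [0.4332 0.0949 0.037 ]
[array([244.6,  99.7]), array([259.6,  98.8]), array([247.5, 144.6]), array([261.9, 143.8])]
[array([243.7,  99.7]), array([259.8,  98.7]), array([246.9, 148. ]), array([262.3, 147.1])]
```

Call:
step_arm(
  series=[
    [0,0,0,0,0,-0.0085],
    [0.052,0.001,0.07,0,0,0],
    [0.052,0.001,0.07,0,0,0],
    [0.052,0.001,0.07,0,0,0],
    [0.052,0.001,0.07,0,0,0],
    [0.052,0.001,0.07,0,0,0],
    [0,0,0.07,0,0,0],
    [0,0,0.07,0,0,0],
    [0,0,0.05,0,0,0],
    [0,0,0.03,0,0,0],
    [0,0,0,0,0,0],
    [0,0,0,0,0,0],
  ],
)

```text
t: 8.38
eef_pos: [0.4326, 0.0936, 0.041]
tool_rot: [-0.0, 0.701, 0.713, -0.0]
wrist_force: [-0.3, -0.2, -0.1]
finger_gap: 0.0852
finger_force: 0.0
```

```bash
python3 -c "
from h import *
go([.4335,.0935,.042],91)"
```

```text
t 8.3833 tcp [0.4326 0.0936 0.041 ] yaw 91.03 shift [-0.0005  0.0045 -0.0051] wz 0.0001
```

Call:
step_arm(
  series=[
    [0,0.003,-0.003,0,0,0],
    [0,0,0,0,0,0],
    [0,0,0,0,0,0],
    [0,0,0,0,0,0],
    [0,0,0,0,0,0],
    [0,0,0,0,0,0],
    [0,0,0,0,0,0],
    [0,0,0,0,0,0],
  ],
  claw=-1,
  newtons=70,
)

```text
t: 9.05
eef_pos: [0.4336, 0.0936, 0.0423]
tool_rot: [0.0, 0.701, 0.713, -0.0]
wrist_force: [-1.6, -1.1, 8.4]
finger_gap: 0.0103
finger_force: 68.9
```

Call:
step_arm(
  series=[
    [0,0,-0.05,0,0,0],
    [0,0,-0.08,0,0,0],
    [0,0,-0.08,0,0,0],
    [0,0,-0.08,0,0,0],
    [0,0,-0.08,0,0,0],
    [0,0,-0.05,0,0,-0.01],
    [0,0,0,0,0,-0.0102],
    [0,0,0,0,0,0],
    [0,0,0,0,0,0],
  ],
)

```text
t: 9.8
eef_pos: [0.4332, 0.0934, 0.1261]
tool_rot: [-0.0, 0.655, 0.756, -0.0]
wrist_force: [0.4, 0.2, -3.2]
finger_gap: 0.0104
finger_force: 69.1
```

```bash
python3 -c "
from h import *
look('w4')
M=Rm=0
u=np.array([-.144,.9896,0]);p=np.array([.4325,-.1556,0])+u*(.006+.003)
go(list(p[:2])+[.115],98.3)"
```

```text
9.8 [0.43322074 0.09335719 0.12607105] 98.17332478803854 [ 0.21  0.39 -0.67  2.11  0.35  0.76 -0.55]
t 9.85 tcp [0.4331 0.0934 0.1258] yaw 98.16 shift [-1.1868 -0.1799  0.0543] wz -0.0004
```

View pics/w4.png

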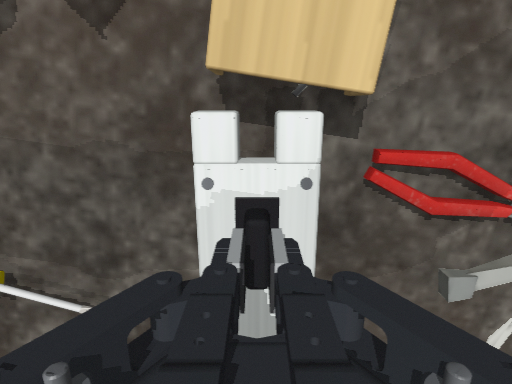

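The cover is held level and centred: notch end corners (191,112), (323,112), notch floor at v≈161.

```bash
python3 - <<'E'
from h import *
np.set_printoptions(precision=4,suppress=True)
c,o=pickle.load(open("w4.pkl","rb"));W=cam(c,o);M=np.linalg.inv(Tq(o["eef_pos"],o["tool_rot"]))
z=o["eef_pos"][2]-.0423+.018
for u,v in [(191.5,112),(323,112),(240,161),(275,161),(194,163),(321,163)]: print(u,v,(M@np.append(atz(W,u,v,z),1))[:3]*1000)
E
```

```text
191.5 112 [ 63.5624 -29.2113  24.3064]
323 112 [63.4723 30.9565 24.2853]
240 161 [40.8078 -7.386  24.3001]
275 161 [40.7831  9.3211 24.2942]
194 163 [ 39.871  -29.3993  24.3079]
321 163 [39.7814 31.3309 24.2866]
```

Call:
step_arm(
  series=[
    [-0.06,-0.009,0,0,0,0],
    [-0.12,-0.019,0,0,0,0],
    [-0.12,-0.019,0,0,0,0],
    [-0.12,-0.019,0,0,0,0],
    [-0.12,-0.019,0,0,0,0],
    [-0.12,-0.019,0,0,0,0],
    [-0.12,-0.019,0,0,0,0],
    [-0.12,-0.019,0,0,0,0],
    [-0.12,-0.019,0,0,0,0],
    [-0.12,-0.019,0,0,0,0],
    [-0.047,-0.004,0,0,0,0],
    [0,0,0,0,0,0],
  ],
)

```text
t: 10.85
eef_pos: [0.4308, -0.1491, 0.1254]
tool_rot: [-0.0, 0.656, 0.755, -0.001]
wrist_force: [-0.7, -0.3, -3.9]
finger_gap: 0.0102
finger_force: 69.1
```

Call:
step_arm(
  series=[
    [0,0,0.05,0,0,0],
    [0,0,0.05,0,0,0],
    [0,0,0,0,0,0],
    [0,0,0,0,0,0],
  ],
)

```text
t: 11.18
eef_pos: [0.4307, -0.1451, 0.1049]
tool_rot: [-0.001, 0.653, 0.757, -0.0]
wrist_force: [0.5, 0.3, -3.5]
finger_gap: 0.0101
finger_force: 69.0
```

```bash
python3 -c "
from h import *
look('w5')
u=np.array([-.144,.9896,0]);p=np.array([.4325,-.1556,0])+u*.009-.0009*np.array([.9896,.144,0])
go(list(p[:2])+[.0683],98.3)"
```

```text
11.1833 [ 0.43069799 -0.1451474   0.10492529] 98.41543090117815 [ 0.68  0.43 -0.61  2.1   0.37  0.72 -0.02]
t 11.2333 tcp [ 0.4311 -0.1454  0.1054] yaw 98.4 shift [-0.0068 -0.005   0.1856] wz 0.0003
```

View pics/w5.png

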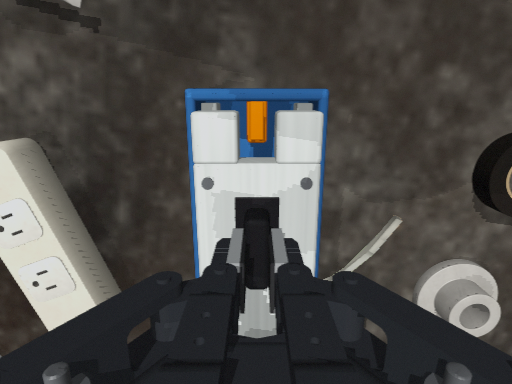

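Cover hovers over the case, notch centre (257) lined up with key (247–267); rim outer edges 186/328, far rim v=90.

```bash
python3 - <<'E'
from h import *
np.set_printoptions(precision=2,suppress=True)
c,o=pickle.load(open("w5.pkl","rb"));W=cam(c,o);M=np.linalg.inv(Tq(o["eef_pos"],o["tool_rot"]))
for n,u,v,z in [("key near top 54",257,142,.045),("key far 78",257,101,.045),("rim far 85",257,89.5,.044),("rimL",186,90,.044),("rimR",328,90,.044),("rimL low",190,200,.044),("rimR low",323.5,200,.044)]: 
    print(n,(M@np.append(atz(W,u,v,z),1))[:3]*1000)
E
```

```text
key near top 54 [45.29  0.76 59.99]
key far 78 [68.28  0.79 60.02]
rim far 85 [74.48  0.8  61.03]
rimL [ 74.28 -39.03  61.11]
rimR [74.16 40.6  60.95]
rimL low [  9.54 -40.63  61.02]
rimR low [ 9.46 41.72 60.86]
```

Call:
step_arm(
  series=[
    [-0.004,0,0.03,0,0,0],
    [0,0,0.03,0,0,0],
    [0,0,0.03,0,0,0],
    [0,0,0.03,0,0,0],
    [0,0,0.03,0,0,0],
    [0,0,0.02,0,0,0],
    [0,0,0.014,0,0,0],
    [0,0,0,0,0,0],
    [0,0,0,0,0,0],
    [0,0,0,0,0,0],
  ],
)

```text
t: 12.07
eef_pos: [0.4317, -0.1474, 0.0692]
tool_rot: [0.0, 0.654, 0.756, 0.0]
wrist_force: [0.2, 0.5, -3.1]
finger_gap: 0.0101
finger_force: 69.1
```

Call:
step_arm(
  series=[
    [0,0,0.004,0,0,0],
    [0,0,0.003,0,0,0],
    [0,0,0,0,0,0],
    [0,0,0,0,0,0],
  ],
)

```text
t: 12.4
eef_pos: [0.4318, -0.1474, 0.0683]
tool_rot: [0.0, 0.654, 0.756, -0.0]
wrist_force: [-2.1, 0.4, 6.5]
finger_gap: 0.0101
finger_force: 70.4
```

Call:
step_arm(
  series=[
    [0,0,0,0,0,0],
    [0,0,0,0,0,0],
    [0,0,0,0,0,0],
    [0,0,0,0,0,0],
    [0,0,0,0,0,0],
    [0,0,0,0,0,0],
  ],
  claw=1,
)

```text
t: 12.9
eef_pos: [0.4315, -0.1474, 0.0677]
tool_rot: [0.0, 0.654, 0.756, -0.0]
wrist_force: [0.2, 0.3, -0.5]
finger_gap: 0.0813
finger_force: 0.0
```

Call:
step_arm(
  series=[
    [0,0,-0.05,0,0,0],
    [0,0,-0.15,0,0,0],
    [0,0,-0.15,0,0,0],
    [0,0,-0.15,0,0,0],
    [0,0,-0.15,0,0,0],
    [0,0,-0.15,0,0,0],
    [0,0,-0.1,0,0,0],
    [0,0,0,0,0,0],
    [0,0,0,0,0,0],
    [0,0,0,0,0,0],
  ],
)

```text
t: 13.73
eef_pos: [0.431, -0.1473, 0.2475]
tool_rot: [-0.0, 0.654, 0.756, -0.0]
wrist_force: [-0.1, -0.0, -1.2]
finger_gap: 0.0856
finger_force: 0.0
```

```bash
python3 - <<'E'
from h import *
from workcell import r
c,o=look('w6')
s=r.capture("scene");t=r.capture("side");pickle.dump((s,t),open("d6.pkl","wb"))
a=crop(c["img"],170,40,180,200,3);a=a[:600]
b=crop(s["img"],275,125,80,75,3);d=crop(t["img"],190,195,80,100,3)
o=np.zeros((600,800,3),np.uint8);o[:,:540]=a[:600];o[:225,540:780]=b;o[300:600,540:780]=d
cv2.imwrite("pics/c6.png",o)
E
```

```text
13.7333 [ 0.43099366 -0.14732937  0.24753026] 98.29657172985931 [ 0.81  0.24 -0.7   1.93  0.18  1.04  0.17]
```

View pics/c6.png

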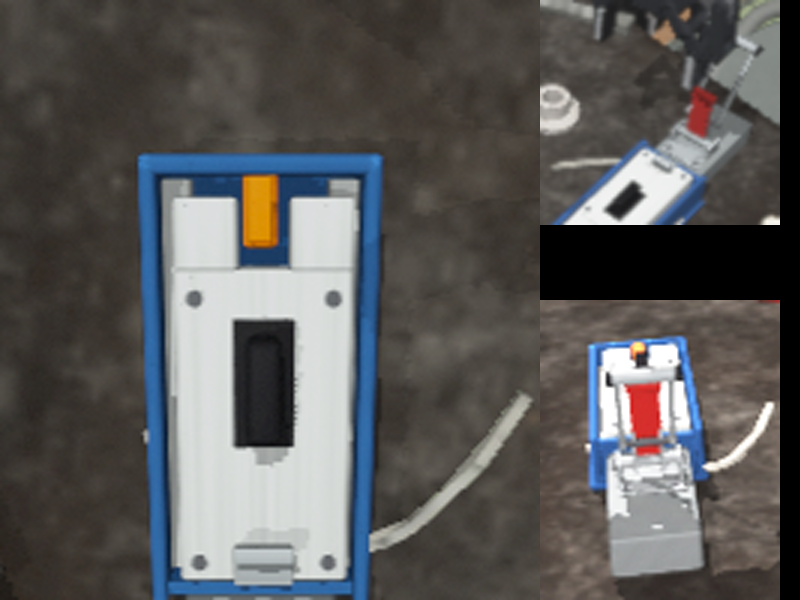

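The cover is seated with its notch over the key, the lever is near upright, and the bail is still thrown back. Next I move behind the bail with the fingers closed and swing it over.

Call:
step_arm(
  series=[
    [-0.06,0,0,0,0,0],
    [-0.1,0,0,0,0,0],
    [-0.13,0,0,0,0,0],
    [-0.13,0,0,0,0,0],
    [-0.13,0,0,0,0,0],
    [-0.13,0,0,0,0,0],
    [-0.13,0,0,0,0,0],
    [-0.13,0,0,0,0,0],
    [-0.13,0,0,0,0,0],
    [0,0,0,0,0,0],
    [0,0,0,0,0,0],
    [0,0,0,0,0,0],
  ],
  claw=-1,
  newtons=40,
)

```text
t: 14.88
eef_pos: [0.4621, -0.3591, 0.2469]
tool_rot: [-0.001, 0.654, 0.756, 0.0]
wrist_force: [-0.0, 0.3, -0.2]
finger_gap: 0.0
finger_force: 0.0
```

```bash
cat >> h.py <<'E'
OC=np.array([.4331,-.1563,0]);UX=np.array([-.144,.9896,0]);UY=np.array([-.9896,-.144,0])
def cgo(x,y,z): p=OC+UX*x/1e3+UY*y/1e3;p[2]=z/1e3;go(p,98.3)
def cpos(p): q=np.array(p)-OC;return np.array([q@UX,q@UY,p[2]])*1e3
E
python3 - <<'E'
from h import *
from workcell import r
c,o=look('w7');print(cpos(o["eef_pos"]))
cgo(-205,0,156)
a=crop(c["img"],0,0,512,384,1)
s=r.capture("side");b=crop(s["img"],180,150,100,140,4)[:,:]
pickle.dump(s,open("s7.pkl","wb"))
out=np.zeros((560,800,3),np.uint8);out[:,:400]=b;out[:300,400:]=cv2.resize(a,(400,300))
cv2.imwrite("pics/c7.png",out)
E
```

```text
14.8833 [ 0.46207315 -0.35907215  0.24686802] 98.2913875771279 [ 0.98  0.44 -0.59  1.64  0.26  1.14  0.48]
[-204.83545778    0.52736305  246.86802436]
t 14.9333 tcp [ 0.4623 -0.3585  0.2472] yaw 98.35 shift [-0.0041  0.0016  0.456 ] wz 0.0001
```

View pics/c7.png

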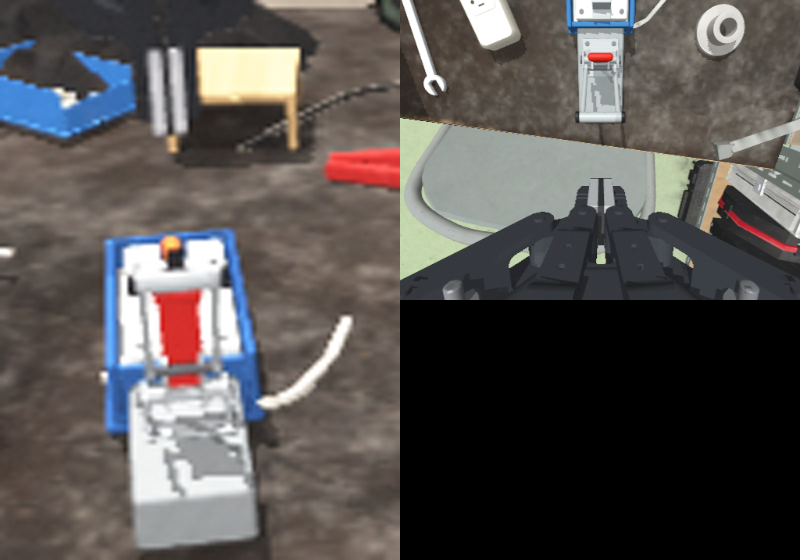

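Wrist view: the bar is at about (256,150), the lever tip at (256,73); shut fingers hang behind the bar.

```bash
python3 - <<'E'
from h import *
c,o=pickle.load(open("w7.pkl","rb"));W=cam(c,o);T=cam(pickle.load(open("s7.pkl","rb")))
x,e=tri([ray(W,256,149.5),ray(T,224.6,219.1)]);print("bar",cpos(x),e)
x,e=tri([ray(W,256.5,73),ray(T,224.4,222.3)]);print("lever tip",cpos(x),e)
E
```

```text
bar [-170.65839062    0.34636753  141.49968665] [np.float64(0.00021703076727587082), np.float64(0.0002170307672758013)]
lever tip [-115.18199092    0.26003125  106.24326135] [np.float64(9.580135291443067e-05), np.float64(9.580135291437146e-05)]
```

Call:
step_arm(
  series=[
    [0,0,0.06,0,0,0],
    [0,0,0.06,0,0,0],
    [0,0,0.06,0,0,0],
    [0,0,0.06,0,0,0],
    [0,0,0.06,0,0,0],
    [0,0,0.06,0,0,0],
    [0,0,0.06,0,0,0],
    [0,0,0.036,0,0,0],
    [0,0,0,0,0,0],
    [0,0,0,0,0,0],
  ],
)

```text
t: 15.82
eef_pos: [0.4623, -0.359, 0.1561]
tool_rot: [-0.0, 0.654, 0.756, 0.0]
wrist_force: [-0.1, -0.7, 0.8]
finger_gap: 0.0002
finger_force: 0.0
```

Call:
step_arm(
  series=[
    [0.04,0,0,0,0,0],
    [0.04,0,0,0,0,0],
    [0.04,0,0,0,0,0],
    [0.03,0,0,0,0,0],
    [0.03,0,0,0,0,0],
    [0.03,0,0,0,0,0],
    [0.03,0,0,0,0,0],
    [0.03,0,0,0,0,0],
    [0.03,0,0,0,0,0],
    [0.03,0,0,0,0,0],
    [0.03,0,0,0,0,0],
    [0.03,0,0,0,0,0],
  ],
)

```text
t: 16.82
eef_pos: [0.451, -0.2814, 0.1565]
tool_rot: [-0.0, 0.654, 0.756, -0.0]
wrist_force: [-0.6, -0.7, 0.0]
finger_gap: -0.0001
finger_force: 0.0
```

Call:
step_arm(
  series=[
    [0.03,0,0,0,0,0],
    [0.03,0,0,0,0,0],
    [0,0,0,0,0,0],
    [0,0,0,0,0,0],
    [0,0,0,0,0,0],
  ],
)

```text
t: 17.23
eef_pos: [0.4494, -0.2704, 0.1566]
tool_rot: [0.0, 0.654, 0.756, -0.0]
wrist_force: [0.2, 0.1, -0.2]
finger_gap: -0.0005
finger_force: 0.0
```

Call:
step_arm(
  series=[
    [0,0,-0.1,0,0,0],
    [0,0,-0.1,0,0,0],
    [0,0,-0.1,0,0,0],
    [0,0,-0.1,0,0,0],
    [0,0,0,0,0,0],
    [0,0,0,0,0,0],
  ],
)

```text
t: 17.73
eef_pos: [0.45, -0.2708, 0.2374]
tool_rot: [0.001, 0.654, 0.756, 0.0]
wrist_force: [0.2, -0.1, 0.1]
finger_gap: 0.0002
finger_force: 0.0
```

```bash
python3 - <<'E'
from h import *
from workcell import r
c,o=look('w8');print(cpos(o["eef_pos"]))
s=r.capture("side");b=crop(s["img"],180,190,100,100,4)
pickle.dump(s,open("s8.pkl","wb"))
out=np.zeros((560,800,3),np.uint8);out[:400,:400]=b;out[:560,400:]=crop(c["img"],156,0,200,280,2)
cv2.imwrite("pics/c8.png",out)
E
```

```text
17.7333 [ 0.44995051 -0.2707545   0.23743698] 98.25085042592097 [ 0.92  0.36 -0.62  1.8   0.24  1.06  0.35]
[-1.15690649e+02 -1.93818184e-01  2.37436977e+02]
```

View pics/c8.png

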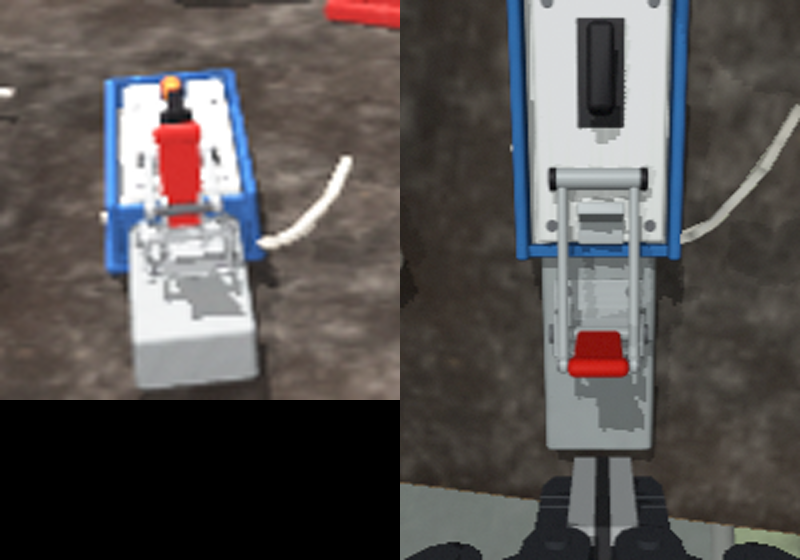

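The bar lies across the cover beyond the keeper (wrist pixel (256,89)), and the lever is still up with its tip at wrist pixel (256,183).

```bash
python3 - <<'E'
from h import *
c,o=pickle.load(open("w8.pkl","rb"));W=cam(c,o);T=cam(pickle.load(open("s8.pkl","rb")))
print("bar",cpos(atz(W,256,89.5,.049)),"keeper top rear",cpos(atz(W,256,103.5,.059)))
x,e=tri([ray(W,256,184),ray(T,224.5,221.3)]);print("tip",cpos(x),e)
for z in(.1,.105,.11):print(cpos(atz(W,256,184,z)))
cgo(-75,0,237)
E
```

```text
bar [-37.51589543  -0.52251453  49.        ] keeper top rear [-50.19133487  -0.49348067  59.        ]
tip [-114.35327782   -0.17457197  108.05702471] [np.float64(0.00017113809739994866), np.float64(0.00017113809739993462)]
[-116.5078069    -0.33574927  100.        ]
[-115.17188034   -0.34192723  105.        ]
[-113.83595378   -0.34810519  110.        ]
t 17.8333 tcp [ 0.4489 -0.2704  0.2359] yaw 98.26 shift [ 0.2007  0.0037 -0.0056] wz -0.0001
```

Call:
step_arm(
  series=[
    [0.075,0.003,0,0,0,0],
    [0.076,0,0,0,0,0],
    [0,0,0.08,0,0,0],
    [0,0,0.1,0,0,0],
    [0,0,0.1,0,0,0],
    [0,0,0.1,0,0,0],
    [0,0,0.1,0,0,0],
    [0,0,0.08,0,0,0],
    [0,0,0.05,0,0,0],
    [0,0,0,0,0,0],
    [0,0,0,0,0,0],
    [0,0,0,0,0,0],
  ],
)

```text
t: 18.83
eef_pos: [0.4462, -0.2397, 0.1153]
tool_rot: [0.0, 0.654, 0.757, 0.0]
wrist_force: [0.4, 0.2, 0.8]
finger_gap: -0.0003
finger_force: 0.0
```

```bash
python3 -c "
from h import *
cgo(-85,0,114)"
```

```text
t 18.8333 tcp [ 0.4462 -0.2397  0.1153] yaw 98.33 shift [-0.0027 -0.0046  0.0066] wz 0.0001
```

Call:
step_arm(
  series=[
    [-0.043,-0.004,-0.004,0,0,0],
    [-0.043,0,-0.004,0,0,0],
    [-0.042,0,-0.004,0,0,0],
    [-0.027,0,0.0055,0,0,0],
    [-0.027,0,0.0055,0,0,0],
    [-0.0255,0,0.011,0,0,0],
    [-0.0255,0,0.011,0,0,0],
    [-0.0225,0,0.016,0,0,0],
    [-0.0225,0,0.016,0,0,0],
    [-0.019,0,0.02,0,0,0],
    [-0.019,0,0.02,0,0,0],
  ],
)

```text
t: 19.75
eef_pos: [0.454, -0.3029, 0.0954]
tool_rot: [-0.0, 0.654, 0.756, 0.0]
wrist_force: [0.2, 1.9, -0.4]
finger_gap: -0.0003
finger_force: 0.8
```

```bash
python3 -c "
from h import *
cgo(-147.4,0,97)"
```

```text
t 19.75 tcp [ 0.454  -0.3029  0.0954] yaw 98.31 shift [ 0.0036  0.0023 -0.0079] wz 0.0
```

Call:
step_arm(
  series=[
    [-0.0125,0,0.0225,0,0,0],
    [-0.0125,0,0.0225,0,0,0],
    [-0.0098,0,0.0255,0,0,0],
    [-0.0098,0,0.0255,0,0,0],
    [-0.0045,0,0.027,0,0,0],
    [-0.0045,0,0.024,0,0,0],
    [0,0,0,0,0,0],
    [0,0,0,0,0,0],
  ],
)

```text
t: 20.42
eef_pos: [0.4554, -0.3133, 0.0665]
tool_rot: [-0.0, 0.654, 0.756, -0.0]
wrist_force: [-1.2, 0.2, 5.5]
finger_gap: 0.0001
finger_force: 2.9
```

```bash
python3 -c "
from h import *
cgo(-159,0,65)"
```

```text
t 20.4167 tcp [ 0.4554 -0.3133  0.0665] yaw 98.3 shift [-0.0021  0.0029  0.0077] wz 0.0
```

Call:
step_arm(
  series=[
    [0,0,0.008,0,0,0],
    [0,0,0.004,0,0,0],
    [0,0,0,0,0,0],
    [0,0,0,0,0,0],
  ],
)

```text
t: 20.75
eef_pos: [0.4555, -0.3133, 0.066]
tool_rot: [0.0, 0.654, 0.756, -0.001]
wrist_force: [-7.7, 4.3, 28.2]
finger_gap: 0.0
finger_force: 14.4
```

Call:
step_arm(
  series=[
    [0,0,-0.05,0,0,0],
    [0,0,-0.12,0,0,0],
    [0,0,-0.15,0,0,0],
    [0,0,-0.15,0,0,0],
    [0,0,-0.15,0,0,0],
    [0,0,-0.15,0,0,0],
    [0,0,0,0,0,0],
    [0,0,0,0,0,0],
    [0,0,0,0,0,0],
  ],
)

```text
t: 21.5
eef_pos: [0.4551, -0.3134, 0.2175]
tool_rot: [-0.0, 0.654, 0.756, -0.0]
wrist_force: [0.6, 0.1, -0.4]
finger_gap: 0.0
finger_force: 0.0
```

```bash
python3 - <<'E'
from h import *
from workcell import r
c,o=look('w9');W=cam(c,o);s=r.capture("side");T=cam(s);pickle.dump(s,open("s9.pkl","wb"))
for n,C,im in(("wrist",W,c["img"]),("side",T,s["img"])):
    I=im.astype(int);m=((I[...,0]>130)&(I[...,1]<60)&(I[...,2]<60)).astype(np.uint8)
    k,l,st,ce=cv2.connectedComponentsWithStats(m)
    for i in range(1,k):
        if st[i,4]>15:
            x,y,w,h,a=st[i];print(n,st[i],cpos(atz(C,x+w/2,y,.047)).round(1),cpos(atz(C,x+w/2,y+h,.047)).round(1))
print("expected lever tip flat (-180,47)",proj(W,OC+UX*-.18+[0,0,.047]),proj(T,OC+UX*-.18+[0,0,.047]))
g=c["img"].mean(2)
P=lambda x,z:proj(W,OC+UX*x/1e3+[0,0,z/1e3])
print("bar expected",P(-48,50),"far",P(-38,50),"handle",P(6,63))
for k in (-8,0,8):
  u=int(round(P(-48,50)[0]))+k;v=int(P(-30,50)[1]);w=int(P(-80,50)[1]);print("col",u,"rows",v,w,g[v:w,u].astype(int))
E
```

```text
21.5 [ 0.45509482 -0.31335879  0.21752699] 98.29120225001522 [ 0.95  0.42 -0.61  1.76  0.27  1.05  0.39]
wrist [ 244  133   26   60 1341] [-1.191e+02  1.000e-01  4.700e+01] [-177.1    0.2   47. ]
wrist [430 303  82  46 421] [-301.8 -231.9   47. ] [-362.5 -243.1   47. ]
side [270 189  22   3  31] [ 174.9 -170.7   47. ] [ 153.2 -166.6   47. ]
side [262 192  39   5 115] [ 153. -168.   47.] [ 118.7 -161.4   47. ]
side [222 264  12   3  20] [-1.762e+02  1.000e-01  4.700e+01] [-186.2    0.6   47. ]
expected lever tip flat (-180,47) [257.19514887 195.89371583] [228.1406494  265.12201647]
bar expected [257.05138389  49.34178053] far [257.03869415  36.53891219] handle [256.98151448 -29.46429664]
col 249 rows 26 88 [221 221 222 221 221 221 221 221 221 221 221 221 221 221 200 166 176 184
 198 199 184 171 161 147 166 197 200 203 203 204 151  74  76  75  73  74
  74  88 126 126 126 125 125 181 183 181 179 177 178 165  75  75  75  74
 107 106  85  55 109 108 108 109]
col 257 rows 26 88 [220 220 220 220 220 220 220 220 220 220 220 220 220 219 183 165 175 184
 197 198 183 171 160 148 166 194 197 200 199 202 150  74  74  75  75  72
  73  87 126 126 126 125 125 130 180 178 178 177 177 164  73  76  76  74
  76  87  82  53 107 108 107 109]
col 265 rows 26 88 [221 220 221 221 221 221 221 220 220 220 221 221 221 221 198 167 176 184
 196 197 183 171 159 148 162 189 194 197 197 199 150  74  75  75  74  73
  75  87 124 125 125 125 125 178 181 179 176 176 176 163  74  77  75  73
  74  73  69  53 106 106 107 107]
```

Call:
step_arm(
  series=[
    [0.1,0,-0.075,0,0,0],
    [0.13,0,-0.075,0,0,0],
    [0.13,0,0,0,0,0],
    [0.13,0,0,0,0,0],
    [0.13,0,0,0,0,0],
    [0.13,0,0,0,0,0],
    [0.09,0,0,0,0,0],
    [0,0,0,0,0,0],
    [0,0,0,0,0,0],
    [0,0,0,0,0,0],
  ],
  claw=1,
)

```text
t: 22.43
eef_pos: [0.431, -0.1479, 0.2475]
tool_rot: [-0.0, 0.654, 0.756, -0.0]
wrist_force: [-0.1, -0.3, 0.4]
finger_gap: 0.0854
finger_force: 0.0
```

```bash
python3 - <<'E'
from h import *
c,o=look('w10');c6,o6=pickle.load(open("w6.pkl","rb"))
for n,cc,oo in(("before",c6,o6),("now",c,o)):
    W=cam(cc,oo);I=cc["img"].astype(int);g=I.mean(2)
    # handle black mask
    P=proj(W,OC+UX*.006+[0,0,.05]).astype(int)
    m=(g<70).astype(np.uint8);m[:P[1]-40]=0;m[P[1]+40:]=0;m[:,:P[0]-20]=0;m[:,P[0]+20:]=0
    k,l,st,ce=cv2.connectedComponentsWithStats(m);i=1+np.argmax(st[1:,4]);x,y,w,h,a=st[i]
    print(n,"handle",st[i],cpos(atz(W,x+w/2,y,.044)).round(1),cpos(atz(W,x+w/2,y+h,.044)).round(1))
    Q=proj(W,OC+UX*.07+UY*.02+[0,0,.044]).astype(int)
    col=g[Q[1]-22:Q[1]+14,Q[0]].astype(int);print("notch-end col",Q,col)
    print([ (v,cpos(atz(W,Q[0],v,.044))[0].round(1)) for v in (Q[1]-22,Q[1],Q[1]+13)])
    if n=="now":
        p=proj(W,OC+UX*-.048+[0,0,.05]).astype(int);print("bar exp",p,g[p[1]-20:p[1]+25,p[0]].astype(int))
        for v in range(p[1]-20,p[1]+25,5):print(v,cpos(atz(W,p[0],v,.050))[0].round(1),end=' ')
E
```

```text
22.4333 [ 0.43102402 -0.14788863  0.2474719 ] 98.26693471604702 [ 0.81  0.24 -0.71  1.93  0.18  1.04  0.17]
before handle [248 147  20  42 822] [31. -1. 44.] [-14.6  -1.   44. ]
notch-end col [237 108] [ 62  61  61  60  59  87 110 112 109 105 100  79  43  62  60  60  62  62
  62 100 216 220 220 221 220 220 220 220 220 219 219 219 220 219 219 219]
[(np.int64(86), np.float64(91.5)), (np.int64(108), np.float64(70.4)), (np.int64(121), np.float64(57.5))]
now handle [248 148  20  42 806] [29.4 -0.8 44. ] [-16.2  -0.8  44. ]
notch-end col [237 107] [ 69  62  59  58  61  58 109 113 112 108 106  89  64  57  61  62  62  61
  63  62  63  90 217 219 220 220 220 220 219 220 220 220 220 219 219 219]
[(np.int64(85), np.float64(91.9)), (np.int64(107), np.float64(70.9)), (np.int64(120), np.float64(58.1))]
bar exp [257 219] [215 214 214 214 214 214 213 213 213 213 212 212 195 194 193 131 154 168
 189 202 185 175 161 138 105 197 194 192 186 178 122 119 122 174 173 172
 176  82 107 105 151 151 151 151 151]
199 -24.5 204 -30.1 209 -35.8 214 -41.6 219 -47.4 224 -53.2 229 -59.2 234 -65.1 239 -71.2
```

```bash
python3 -c "
from workcell import r
print(r.close_job())"
```

```text
the job is handed in; nothing more can be done
None
```

I handed the job in at about 22.5 s, with no verdict shown: by the final camera measurements the cover is seated home at about x = 0, the bail bar is behind the keeper, the lever is flat, and I never touched the pliers, tape or flange.

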